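# Index the gear to the front of the rotary sample table

## Robot

A 7-joint arm with a two-finger parallel gripper is mounted at the origin on a cart in front of the work surface, level with it; the furniture and walls round the work are solid. World frame = base frame: x ahead of the robot, y to its left, z up, the work surface at z = 0. Lengths are in mm, angles in rad, forces in N, time in s.
With the tool pointing down it reaches from about 400 to 875 mm from the base axis. Payload 6.5 kg.
Tool frame: the origin (TCP) lies at the very end of the fingers, on their centre line; the grasp point (between the pads) lies pinch_z behind it (pinch_z is the distance from the TCP to the grasp point, in mm); z points along the fingers, y is the direction in which the jaws open and shut (so a half turn about z gives the same grasp; the last joint's range is limited). The gripper opens to 85 mm and grips with 20 to 120 N. Pads are 22 mm wide; open, the fingers measure 114 mm over their backs; the gripper's body (76 mm by 85 mm) begins 54 mm behind the grasp point. The pads swing forward as they close: fully open they stand 13 mm farther back than shut.
Start: joints at [-1.374, 0.536, -0.004, 1.538, 0.003, 1.067, -0.071], TCP at [168.856, 627.677, 231.29] pointing down, gripper open.
Joint ranges: [-2.7, 2.7], [-0.37, 2.16], [-1.27, 1.26], [0.24, 2.4], [-1.31, 4.45], [0.19, 1.91], [-2.76, 2.76]. Speed limits (rad/s): [2.39, 2.39, 3.14, 3.14, 3.14, 3.14, 3.14].

## Interface

Orientations are given as a 3x3 rotation matrix whose columns are the frame's x, y, z axes.
In Python, from rig import observe, read_camera, job_done, pinch_z gives the robot as it stands. The module is installed in compiled form; this text tells all that it offers.
- The arm moves only by the tool drive_tool, never from a script. Its argument "deltas" is text: rows parted by semicolons, each of 6 numbers parted by spaces: the shift along the tool's x, y, z in m, then the turn, a rotation vector about the tool's x, y, z in rad. A call has 1 to 10 rows; each row shifts and turns the commanded pose from where the row before left it, along the tool's axes as they then stand; what a row does not reach is not made up. A row lasts 1/12 s, in which the tool goes at most 41.7 mm and 7.16 degrees, less where a joint would pass 70% of its speed; a pose out of reach is approached as far as the arm can. A call with a gripper value outside its range is refused whole. "fingers" is the opening, from 0 (shut) to 1 (fully open), set as the call begins (left out, the last holds). The fingers move at their own pace and stop on an object; "squeeze" is the grip in N (left out, the last holds). Time passes only in rows, so rows that do not move let the fingers close. It gives the time, the measured TCP pose, the force and the opening at its end, in the units of the state.
- observe(): the state, without advancing time (a new reading comes with each control period).
- read_camera(name): name is "scene" or "top" or "wrist"; returns a dict with "color" (400x640x3 uint8, red, green, blue), "intrinsics" (3x3 intrinsics, pixels), "dist" ([k1, k2, p1, p2, k3] as OpenCV has them; the pictures are not rectified), "R" (3x3) and "t" (3): a world point X has camera coordinates R X + t. Camera axes: x right, y down, z forward; pixel columns grow to the right and rows downward; lengths in mm; the calibration is good to about 2 mm. A picture is of the moment at which its call begins. There is no depth.
- job_done(): hands the job in, once; it reports no verdict.
The state is a dict: "time_s": time; "joint_pos": joint angles; "joint_vel": joint speeds; "joint_efforts": joint torques, N m; "tcp_pos": TCP position; "ee_rot": TCP orientation; "ft_force": force on the tool from outside, world axes, zero at the start; "wrist_torque": the same for the moment, N m; "finger_gap": opening from 0.0 (shut) to 1.0 (fully open).
Only numpy, scipy, OpenCV 4.12 (cv2) and the standard library are available. Lean on these libraries where they do the work, as an engineer would, in place of code of your own. Each camera call takes 0.05 s, during which the arm holds its last target.

## Task

Spin the rotary sample table by pushing the upright pins on its rim with your fingertips until the toothed gear faces front, in line with the index bolt; then push the bolt's black knob fully home so that it locks the table there, and move clear. Grip and lift nothing: the cleaned samples must stay untouched in their nests, and the stop-watch, stepped block and lens cap beside the table must stay where they lie.

Things in the scene. Friction and masses are not known exactly. Their poses are not given: they have to be found in the camera images.
- base: Grey fixed base of the manual rotary sample table; it does not move. Origin on the turning axis at bench level; z up; its -x axis points from the turning axis to the front of the table, where the index bolt is. A tongue 50 mm wide and 8 mm high reaches out 148 mm in front under the bolt; beyond it the bench is bare.
- guide_top (a point): Middle of the top of the bolt's guide, fixed to the base: a dark steel block with a white datum line on top, its top 45 mm above the bench, 127 mm in front of the turning axis, 26 mm deep and 40 mm wide.
- turntable: Round aluminium plate, 200 mm across, 11.5 mm thick. Origin on the turning axis in its top face, 48 mm above the bench; z up. Turns either way, any amount; friction about 0.1 N m, stays where left. On its +x, +y, -x, -y axes, 62 mm out, are four nests (round black lips 4 mm high, 55 mm across outside, 48 inside); a pin stands midway between each two. Centre cap 38 mm across, 14 mm high.
- front_station (a point): Point fixed to the base, level with the table's top face, 62 mm from the turning axis on the line to the index bolt: where the middle of a nest stands when it faces front.
- index_bolt (a joint): Travel of the index bolt towards the turning axis, in m: 0 drawn out (starts at 0 to 0.002), 0.0175 fully home; about 3 N slides it, a little more as it centres a nest; it stays where left. Below the plate edge each nest has two steel rollers; the round nose passes between them only if that nest faces front to about 3 degrees, and centres it; else it strikes a roller and stops short.
- bolt_knob (a point): Middle of the outer end face of the index bolt's black push knob: a disc 27 mm across and 11 mm thick, its axis level, 27 mm above the bench, facing away from the turning axis. With the bolt drawn out it is 169 mm from the turning axis. Pushed straight towards the axis the bolt goes in.
- pin0 (a point): One of four like steel turning pins: upright, 10 mm thick, 32 mm tall above the table's top face, 90 mm from the turning axis, at 45 degrees from the turntable's x axis. The point is on the pin's axis, half-way up. Pushed sideways along the rim it turns the table.
- pin1 (a point): One of four like steel turning pins: upright, 10 mm thick, 32 mm tall above the table's top face, 90 mm from the turning axis, at 135 degrees from the turntable's x axis. The point is on the pin's axis, half-way up. Pushed sideways along the rim it turns the table.
- pin2 (a point): One of four like steel turning pins: upright, 10 mm thick, 32 mm tall above the table's top face, 90 mm from the turning axis, at 225 degrees from the turntable's x axis. The point is on the pin's axis, half-way up. Pushed sideways along the rim it turns the table.
- pin3 (a point): One of four like steel turning pins: upright, 10 mm thick, 32 mm tall above the table's top face, 90 mm from the turning axis, at 315 degrees from the turntable's x axis. The point is on the pin's axis, half-way up. Pushed sideways along the rim it turns the table.
- gear_centre (a point): Middle (half-way up) of the small spur gear with teeth all round, 44 mm across, 12 mm thick, lying flat - the only toothed sample. Loose in its nest with a few mm of play, on the table's top face; which nest it lies in varies.
- blank_centre (a point): Middle (half-way up) of the smooth gear blank, a bored steel disc without teeth, 42 mm across, 12 mm thick, 14 mm bore, lying flat. Loose in its nest with a few mm of play, on the table's top face; which nest it lies in varies.
- collar_centre (a point): Middle (half-way up) of the smooth shaft collar, a bored steel ring 36 mm across, 16 mm tall, 20 mm bore, lying flat. Loose in its nest with a few mm of play, on the table's top face; which nest it lies in varies.
- bush_centre (a point): Middle (half-way up) of the flanged bush, a 34 mm flange with a narrower barrel standing up from it, 30 mm tall. Loose in its nest with a few mm of play, on the table's top face; which nest it lies in varies.
- watch: Bystander: round stop-watch lying on the bench at the left of the table's front, 66x58x18 mm, loose. Origin at the centre of its underside.
- block: Bystander: small grey stepped steel block, 24x60x24 mm, on the bench at the right of the table's front, loose. Origin at the centre of its underside.
- cap: Bystander: black round lens cap, 51 mm across, 9 mm thick, on the bench behind the table at its right, loose. Origin at the centre of its underside.
Mind the look-alikes: they are no part of the job. Leave any yellow look-alike of the part that bears collar_centre alone. Leave any green look-alike of the part that bears blank_centre alone.

How it is judged (in metres and radians):
On the way, in this order (a step that is already met when the one before it is completed fails the run):
1. the gear faces front: its middle within 9 mm of the front station, with the index bolt still drawn out (horizontal distance between gear_centre and front_station below 0.009 m and value of joint index_bolt below 0.006 m), for 0.2 s.
2. the index bolt is pushed home with the gear at the front (horizontal distance between gear_centre and front_station below 0.009 m and value of joint index_bolt above 0.015 m), for 0.2 s.
At the end, for the whole second after the job is handed in: The gear's middle is within 9 mm of the front station, the index bolt is home (more than 15 mm of its 17.5 mm travel), the table is at rest and all four samples lie flat in their nests (all of step 2 and angular speed of turntable below 0.05 rad/s and z of each of gear_centre, blank_centre in the frame of turntable below 0.009 m and z of collar_centre in the frame of turntable below 0.011 m and z of bush_centre in the frame of turntable below 0.018 m); the robot touches nothing.
It fails at once if a sample is touched by the robot (contact force between any of the fingers, the arm and gear above 0.3 N or contact force between any of the fingers, the arm and blank above 0.3 N or contact force between any of the fingers, the arm and collar above 0.3 N or contact force between any of the fingers, the arm and bush above 0.3 N).
It fails at once if a sample is lifted or climbs out of its nest (z of any of gear_centre, blank_centre in the frame of turntable above 0.012 m or z of collar_centre in the frame of turntable above 0.014 m or z of bush_centre in the frame of turntable above 0.021 m).
It fails at once if the stop-watch, the stepped block or the lens cap is shifted by more than 10 mm (distance of any of watch, block, cap from where it was at the start of the episode above 0.01 m).
It also fails if it takes over 54 s, if anything falls off the work surface, if the arm or the gripper's body presses on something with over 40 N, if the wrist force passes 120 N, or if a joint passes its speed limit or range.

## Working session

There is one attempt and no reset: what is moved stays moved. The work goes in short steps, Python scripts to look and compute and a tool call to move; the robot and the scene stay as the last step left them, time stands still between calls to the robot, and variables do not carry over. Pictures are saved under pics/ and viewed, and the job is handed in when it is done.

Besides the shell and the picture viewer there is one more tool, called after "Request:" as name(argument=value, ...) on one line, values as JSON. drive_tool: Moves the arm, as the interface text tells. Its arguments: {"type":"object","properties":{"deltas":{"type":"string"},"fingers":{"type":"number"},"squeeze":{"type":"number"}},"required":["deltas"]}

```bash
mkdir -p pics
python3 - <<'E'
from rig import *
import cv2,pickle
s=observe();print(s['time_s'],s['tcp_pos'],s['ee_rot'],s['finger_gap'],pinch_z)
d={}
for n in("scene","top","wrist"):
    c=read_camera(n);d[n]=c;cv2.imwrite(f'pics/{n}0.png',c['color'][:,:,::-1])
    print(n,c['intrinsics'],c['dist'],-c['R'].T@c['t'])
pickle.dump(d,open('cam0.pkl','wb'))
E
```

```text
0.0 [168.75672916 627.07288527 230.4333379 ] [[-9.65673443e-01  2.59758962e-01 -2.88457581e-04]
 [ 2.59759076e-01  9.65672013e-01 -1.66877821e-03]
 [-1.54924683e-04 -1.68642427e-03 -9.99998566e-01]] 1.002847395474301 18.700000000000003
scene [[375.01828685   0.         325.62799883]
 [  0.         375.01828685 199.20690562]
 [  0.           0.           1.        ]] [-0.0183622  0.         0.         0.         0.       ] [ 273.96227641 -778.55003311  692.37686004]
top [[459.47895142   0.         313.83195689]
 [  0.         459.47895142 196.84145962]
 [  0.           0.           1.        ]] [-0.10803914  0.          0.          0.          0.        ] [ 408.17865957 -289.79741575  973.05351792]
wrist [[360.56663062   0.         320.40097793]
 [  0.         360.56663062 202.20037759]
 [  0.           0.           1.        ]] [-0.05681591  0.          0.          0.          0.        ] [ 90.30048088 647.51694545 372.95973942]
```

View pics/scene0.png

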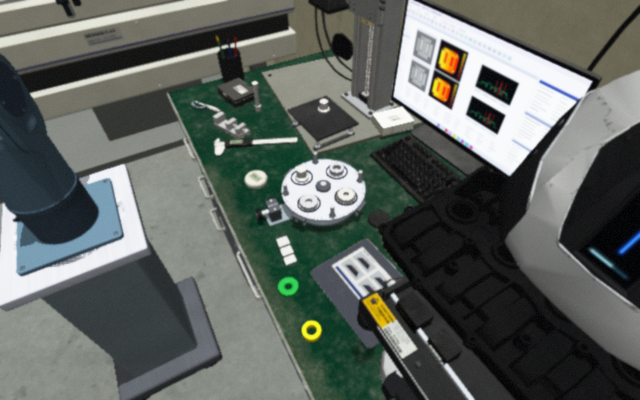

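View pics/top0.png

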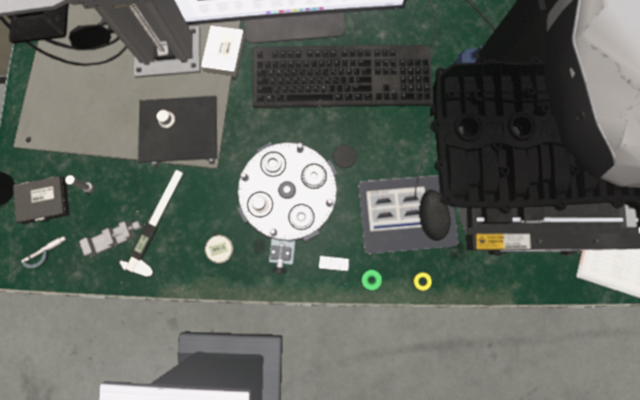

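View pics/wrist0.png

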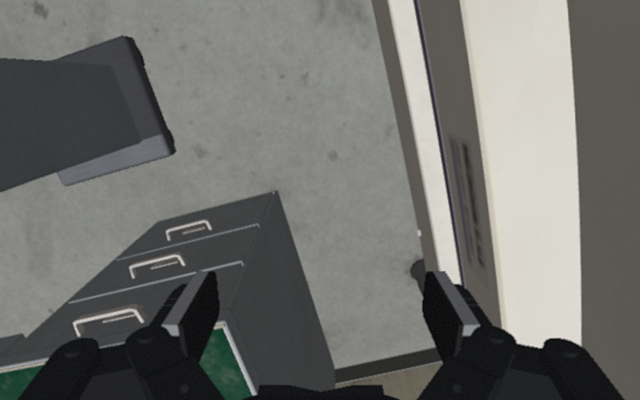

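The table appears in top at about (287,190), with the bolt at (281,262) towards the robot side. The green (372,280) and yellow (422,281) rings are look-alikes lying on the bench. I'll enlarge the table next.

Run:
```python
import cv2
a=cv2.imread('pics/top0.png')[130:290,190:370];cv2.imwrite('pics/topc.png',cv2.resize(a,None,fx=3.7,fy=3.7,interpolation=cv2.INTER_CUBIC))
a=cv2.imread('pics/scene0.png')[140:245,230:390];cv2.imwrite('pics/scc.png',cv2.resize(a,None,fx=5,fy=5,interpolation=cv2.INTER_CUBIC))
```

```text
(no output)
```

View pics/topc.png

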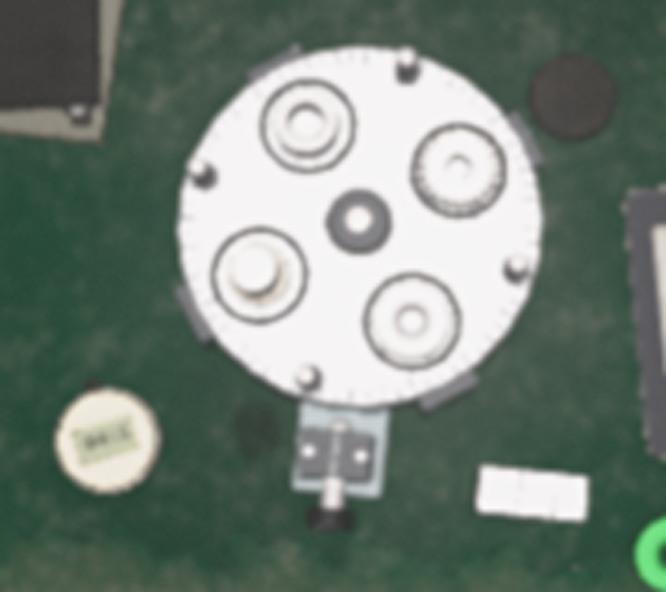

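View pics/scc.png

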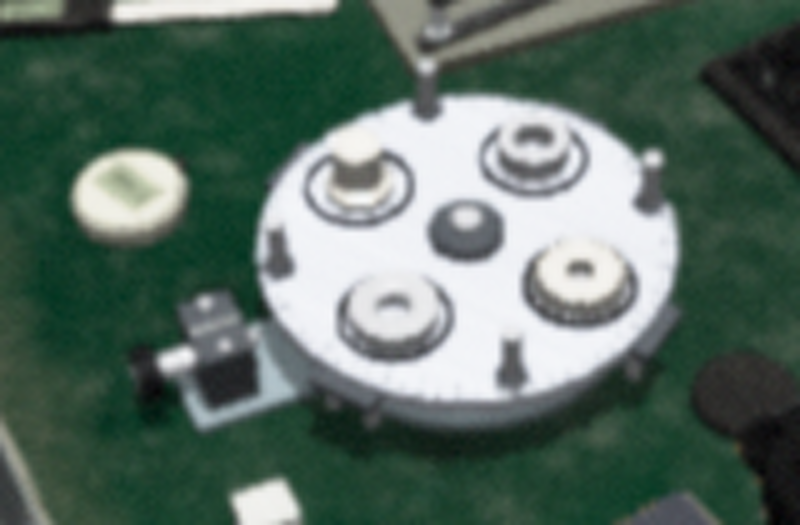

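The gear, with a toothed edge, is at crop (458,170). The smooth blank is at (412,320), the collar at (308,125) and the bush at (260,270). Pin tops are at (408,57), (205,168), (312,372) and (518,263). Now I'll turn these into positions.

```bash
cat > h.py <<'E'
import cv2,numpy as np
def ray(c,px):
    u=cv2.undistortPoints(np.array([[px]],float),c['intrinsics'],np.array(c['dist']))[0,0]
    d=c['R'].T@np.array([u[0],u[1],1]);o=-c['R'].T@c['t'];return o,d
def onz(c,px,z):
    o,d=ray(c,px);return o+d*(z-o[2])/d[2]
def proj(c,X):
    return cv2.projectPoints(np.array(X,float).reshape(-1,3),cv2.Rodrigues(c['R'])[0],c['t'],c['intrinsics'],np.array(c['dist']))[0][:,0]
E
python3 - <<'E'
import pickle,numpy as np
from h import *
d=pickle.load(open('cam0.pkl','rb'))
for k,off,f,pts in (('top',(190,130),3.7,dict(pinA=(408,57,80),pinB=(205,168,80),pinC=(312,372,80),pinD=(518,263,80),cap=(359,215,62),gear=(458,168,60),blank=(412,320,60),collar=(308,125,64),bush=(258,265,78),guide=(337,452,45),knob=(331,515,27),watch=(108,440,18),block=(532,494,24),lens=(572,96,9))),
  ('scene',(230,140),5,dict(pinA=(652,158,80),pinB=(427,65,80),pinC=(275,232,80),pinD=(513,340,80),cap=(467,213,62),gear=(580,265,60),blank=(393,303,60),collar=(535,133,64),bush=(357,147,78),guide=(217,322,45),knob=(150,375,27)))):
  for n,(u,v,z) in pts.items():
    print(k,n,onz(d[k],(u/f+off[0]-.4,v/f+off[1]-.4),z).round(1))
E
```

```text
top pinA [ 650.1 -253.2   80. ]
top pinB [ 586.3 -146.    80. ]
top pinC [ 478.2 -207.7   80. ]
top pinD [ 538.8 -315.    80. ]
top cap [ 565.7 -228.5   62. ]
top gear [ 593.5 -281.7   60. ]
top blank [ 509.3 -258.9   60. ]
top collar [ 614.8 -198.9   64. ]
top bush [ 534.7 -176.6   78. ]
top guide [ 437.7 -219.7   45. ]
top knob [ 403.6 -216.2   27. ]
top watch [441.7 -88.4  18. ]
top block [ 417.9 -326.9   24. ]
top lens [ 648.3 -346.5    9. ]
scene pinA [ 647.9 -253.3   80. ]
scene pinB [ 586.  -142.8   80. ]
scene pinC [ 472.3 -211.2   80. ]
scene pinD [ 535.2 -320.2   80. ]
scene cap [ 562.6 -227.2   62. ]
scene gear [ 593.1 -280.4   60. ]
scene blank [ 507.  -259.6   60. ]
scene collar [ 617.  -196.8   64. ]
scene bush [ 530.5 -177.    78. ]
scene guide [ 436.4 -218.4   45. ]
scene knob [ 400.8 -217.9   27. ]
```

Both cameras agree. The axis is at about (563,-230), front points along 175°, and the pins are at about -15, 75, 165 and -105°. The gear is at -60°, so it needs about -125° (clockwise from above).

What could be taken for the gear: the blank at top (301,216), smooth, and the collar at (273,164), neither with teeth; the bush at (260,203), which has a barrel; and the green and yellow rings on the bench. The gear is at top (314,175), and the crop shows its teeth.

Plan: with the fingers shut, push the pin at -105° clockwise round the front side.

Request:
drive_tool(deltas="-0.0359 -0.0138 0 0 0 0;-0.0359 -0.0138 0 0 0 0;-0.0359 -0.0138 0 0 0 0;-0.0359 -0.0138 0 0 0 0;-0.0359 -0.0138 0 0 0 0;-0.0359 -0.0138 0 0 0 0;-0.0359 -0.0138 0 0 0 0;-0.0359 -0.0138 0 0 0 0;-0.0359 -0.0138 0 0 0 0;-0.0359 -0.0138 0 0 0 0", fingers=0)

```text
time_s: 0.98
tcp_pos: [480.9, 399.7, 231.2]
ee_rot: [[-0.966, 0.26, -0.0], [0.26, 0.966, -0.0], [0.0, -0.0, -1.0]]
ft_force: [0.3, 0.4, -0.7]
finger_gap: -0.003
```

Request:
drive_tool(deltas="-0.0117 -0.0279 0 0 0 0;-0.0117 -0.0279 0 0 0 0;-0.0117 -0.0279 0 0 0 0;-0.0117 -0.0279 0 0 0 0;-0.0117 -0.0279 0 0 0 0;-0.0117 -0.0279 0 0 0 0;-0.0117 -0.0279 0 0 0 0;-0.0117 -0.0279 0 0 0 0;-0.0117 -0.0279 0 0 0 0;-0.0117 -0.0279 0 0 0 0")

```text
time_s: 1.82
tcp_pos: [520.0, 99.9, 231.2]
ee_rot: [[-0.966, 0.26, -0.0], [0.26, 0.966, -0.0], [0.0, -0.0, -1.0]]
ft_force: [0.1, -0.6, -0.5]
finger_gap: 0.0
```

Request:
drive_tool(deltas="-0.0146 -0.0375 0 0 0 0;-0.0146 -0.0375 0 0 0 0;-0.0146 -0.0375 0 0 0 0;-0.0146 -0.0375 0 0 0 0;-0.0146 -0.0375 0 0 0 0;-0.0146 -0.0375 0 0 0 -0.06;-0.0146 -0.0375 0 0 0 -0.06;-0.0146 -0.0375 0 0 0 -0.06;-0.0146 -0.0375 0 0 0 -0.06;-0.0146 -0.0375 0 0 0 -0.06")

```text
time_s: 2.65
tcp_pos: [586.9, -296.1, 231.1]
ee_rot: [[-0.999, -0.039, -0.001], [-0.039, 0.999, 0.0], [0.001, 0.0, -1.0]]
ft_force: [0.4, -0.2, 1.0]
finger_gap: -0.0
```

Run:
```python
from rig import *
import cv2,pickle
c=read_camera('wrist');cv2.imwrite('pics/w1.png',c['color'][:,:,::-1]);pickle.dump(c,open('w1.pkl','wb'))
s=observe();print(s['tcp_pos'],s['ee_rot'],-c['R'].T@c['t'],s['joint_pos'])
```

```text
[ 587.27190921 -305.84681891  231.0940258 ] [[-9.99354386e-01 -3.59178177e-02  8.49983472e-04]
 [-3.59230866e-02  9.99327745e-01 -7.32056094e-03]
 [-5.86473493e-04 -7.34636871e-03 -9.99972843e-01]] [ 505.8082012  -300.47481606  373.65033961] [ 0.25525917  0.56201203  0.22857338  1.51772177 -0.13074047  1.0733032
  2.11855519]
```

View pics/w1.png

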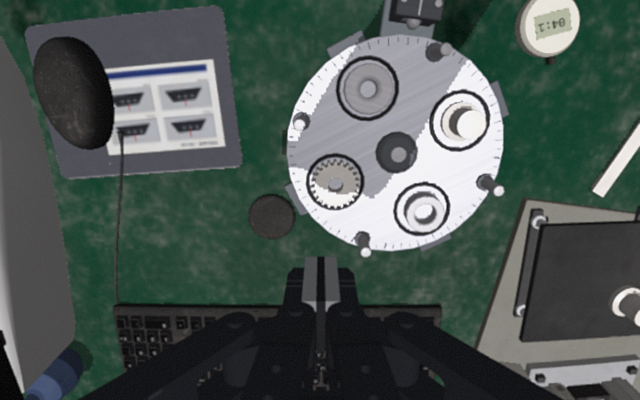

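The close view confirms it. The toothed gear is at (335,183), the smooth blank at (367,88), the bush at (460,120), the collar at (422,210), and pin D's top at (300,121). I'll refine the numbers from an enlarged crop.

Run:
```python
import cv2
a=cv2.imread('pics/w1.png')[0:265,270:520];cv2.imwrite('pics/w1c.png',cv2.resize(a,None,fx=2.25,fy=2.25,interpolation=cv2.INTER_CUBIC))
```

```text
(no output)
```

View pics/w1c.png

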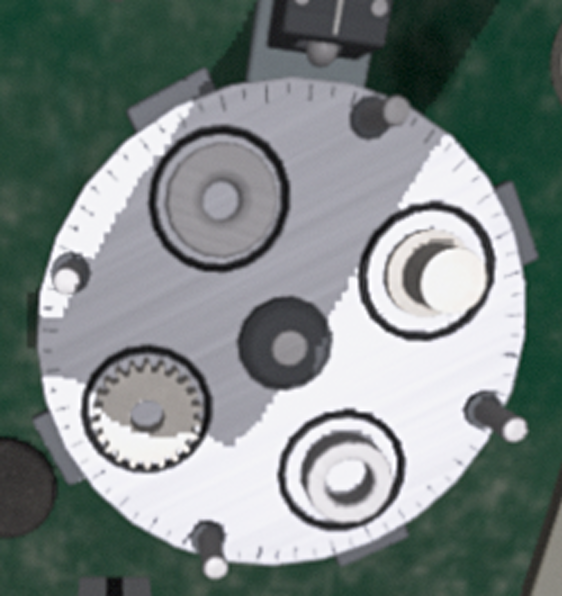

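Run:
```python
import pickle,numpy as np
from h import *
c=pickle.load(open('w1.pkl','rb'))
P=dict(D=(66,280,80),C=(397,111,80),B=(514,429,80),A=(215,567,80),nblank=(219,198,52),nbush=(427,271,52),ncollar=(342,468,52),ngear=(147,409,52),gear=(147,411,60),datumA=(337,30,45),datumB=(341,3,45))
W={n:onz(c,(u/2.25+270-.3,v/2.25-.3),z) for n,(u,v,z) in P.items()}
for n in W: print(n,W[n].round(1))
for g in ('ABCD',('nblank','nbush','ncollar','ngear')):
    a=np.mean([W[n] for n in g],0);print(a.round(1))
    for n in list(g)+['gear','datumA','datumB']:
        v=W[n]-a;print(n,np.hypot(v[0],v[1]).round(1),np.degrees(np.arctan2(v[1],v[0])).round(1))
```

```text
D [ 538.6 -315.8   80. ]
C [ 476.9 -204.9   80. ]
B [ 587.2 -143.3   80. ]
A [ 649.5 -253.7   80. ]
nblank [ 508.5 -259.8   52. ]
nbush [ 532.1 -175.8   52. ]
ncollar [ 615.1 -199.2   52. ]
ngear [ 592.7 -282.9   52. ]
gear [ 591.3 -283.3   60. ]
datumA [ 446.5 -219.7   45. ]
datumB [ 437.2 -219.2   45. ]
[ 563.  -229.4   80. ]
A 89.8 -15.7
B 89.5 74.3
C 89.6 164.1
D 89.8 -105.8
gear 60.8 -62.3
datumA 117.0 175.2
datumB 126.2 175.3
[ 562.1 -229.4   52. ]
nblank 61.6 -150.4
nbush 61.5 119.2
ncollar 61.0 29.7
ngear 61.6 -60.2
gear 61.3 -61.5
datumA 116.0 175.2
datumB 125.3 175.3
```

The axis is at (562.7,-229.4), with radii of 89.7 and 61.5 as expected. The gear nest is at -60.4° and front at 175.2°, so the turn is -124.4°, which takes pin D from -105.6° to 130°.

Request:
drive_tool(deltas="0.0114 -0.0059 0 0 0 0;0.0114 -0.0059 0 0 0 0;0 0 0.03 0 0 0;0 0 0.03 0 0 0;0 0 0.03 0 0 0;0 0 0.03 0 0 0;0 0 0 0 0 0;0 0 0 0 0 0")

```text
time_s: 3.37
tcp_pos: [563.4, -305.2, 110.6]
ee_rot: [[-0.999, -0.038, -0.003], [-0.038, 0.999, 0.002], [0.003, 0.002, -1.0]]
ft_force: [0.5, -0.1, 1.0]
finger_gap: -0.001
```

Run:
```python
from rig import *
import cv2,pickle
c=read_camera('wrist');cv2.imwrite('pics/w2.png',c['color'][:,:,::-1])
c=read_camera('scene');cv2.imwrite('pics/s2.png',cv2.resize(c['color'][120:300,220:460,::-1],None,fx=3,fy=3))
s=observe();print(s['tcp_pos'],s['ee_rot'])
```

```text
[ 565.89409097 -306.82537271  113.48858946] [[-0.99929238 -0.03753996  0.00234372]
 [-0.03754256  0.99929445 -0.00107469]
 [-0.00230172 -0.00116192 -0.99999668]]
```

View pics/w2.png

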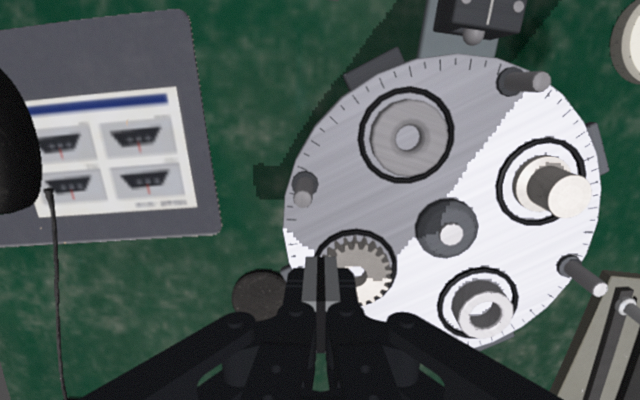

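View pics/s2.png

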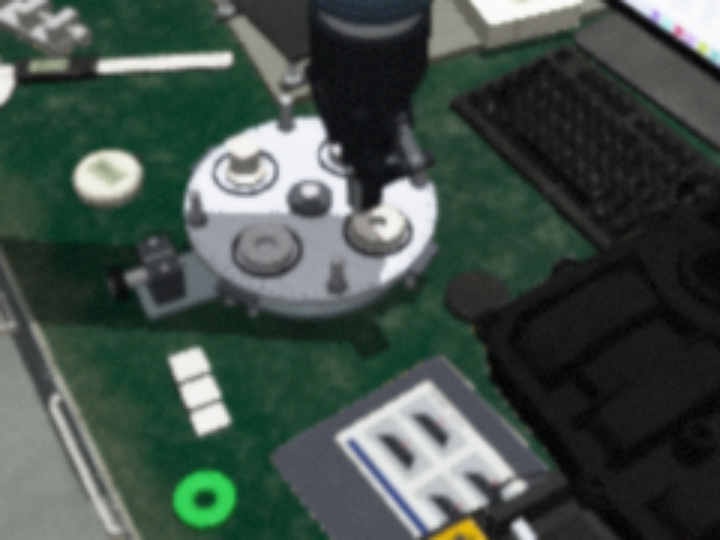

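Request:
drive_tool(deltas="0 -0.006 0 0 0 0;0 -0.006 0 0 0 0;0 0 0 0 0 0")

```text
time_s: 3.72
tcp_pos: [565.9, -321.3, 113.0]
ee_rot: [[-0.999, -0.035, 0.002], [-0.035, 0.999, -0.003], [-0.002, -0.003, -1.0]]
ft_force: [-0.0, -0.7, 0.3]
finger_gap: 0.004
```

Request:
drive_tool(deltas="0 0 0 0 0 0")

```text
time_s: 3.8
tcp_pos: [565.7, -319.8, 112.2]
ee_rot: [[-0.999, -0.036, 0.001], [-0.036, 0.999, -0.001], [-0.001, -0.001, -1.0]]
ft_force: [-0.3, 0.3, -0.5]
finger_gap: 0.002
```

Request:
drive_tool(deltas="0 0 0 0 0 0")

```text
time_s: 3.88
tcp_pos: [565.6, -318.8, 111.7]
ee_rot: [[-0.999, -0.037, 0.0], [-0.037, 0.999, -0.0], [-0.0, -0.0, -1.0]]
ft_force: [-0.1, 0.2, 0.5]
finger_gap: 0.001
```

Request:
drive_tool(deltas="0 0 0.012 0 0 0;0 0 0.012 0 0 0;0 0 0.012 0 0 0;0 0 0.01 0 0 0;0 0 0 0 0 0;0 0 0 0 0 0")

```text
time_s: 4.38
tcp_pos: [564.8, -318.2, 64.0]
ee_rot: [[-0.999, -0.037, -0.002], [-0.037, 0.999, 0.001], [0.002, 0.001, -1.0]]
ft_force: [0.7, 0.6, 0.2]
finger_gap: 0.004
```

Request:
drive_tool(deltas="0.0023 0 0 0 0 0.026;0.0023 0 0 0 0 0.026;0.0023 0 0 0 0 0.026;0.0023 0 0 0 0 0.026;0.0023 0 0 0 0 0.026;0.0023 0 0 0 0 0.026;0 0 0 0 0 0;0 0 0 0 0 0")

```text
time_s: 5.05
tcp_pos: [551.6, -318.1, 65.4]
ee_rot: [[-0.993, 0.119, -0.0], [0.119, 0.993, -0.0], [0.0, -0.0, -1.0]]
ft_force: [-0.6, -0.7, 0.1]
finger_gap: 0.0
```

```bash
cat > st.py <<'E'
from rig import *
import numpy as np
s=observe();p=s['tcp_pos'];v=p[:2]-np.array([562.7,-229.4]);R=s['ee_rot']
print(round(s['time_s'],2),np.round(p,1),'r',np.hypot(*v).round(1),'th',np.degrees(np.arctan2(v[1],v[0])).round(1),'xang',np.degrees(np.arctan2(R[1,0],R[0,0])).round(1),np.round(s['ft_force'],1),np.round(s['joint_pos'],2))
E
cat > pic.py <<'E'
import sys,cv2
from rig import *
for n in sys.argv[2:]:
    c=read_camera(n)['color'][:,:,::-1]
    if n=='scene': c=cv2.resize(c[120:300,220:460],None,fx=3,fy=3,interpolation=cv2.INTER_CUBIC)
    if n=='top': c=cv2.resize(c[120:300,190:390],None,fx=3,fy=3,interpolation=cv2.INTER_CUBIC)
    cv2.imwrite(f'pics/{n}_{sys.argv[1]}.png',c)
E
python3 st.py; python3 pic.py a scene wrist
```

```text
5.05 [ 551.6 -318.1   65.4] r 89.4 th -97.1 xang 173.2 [-0.6 -0.7  0.1] [ 0.3   0.73  0.22  1.69 -0.22  0.75  2.08]
```

View pics/wrist_a.png

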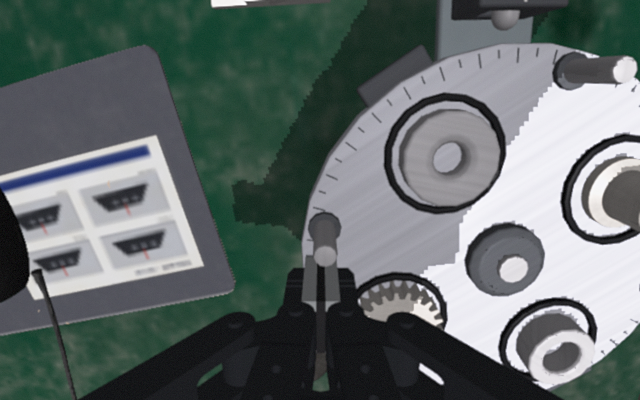

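View pics/scene_a.png

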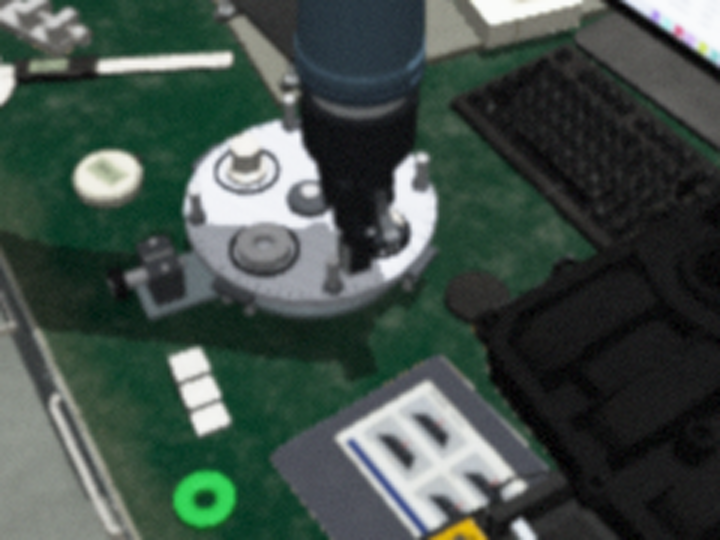

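The finger stands squarely behind pin D. Now I'll push along the arc at 2.5° per row.

Request:
drive_tool(deltas="0.0039 0.0001 0 0 0 0.0436;0.0039 0.0001 0 0 0 0.0436;0.0039 0.0001 0 0 0 0.0436;0.0039 0.0001 0 0 0 0.0436;0.0039 0.0001 0 0 0 0.0436;0.0039 0.0001 0 0 0 0.0436;0.0039 0.0001 0 0 0 0.0436;0.0039 0.0001 0 0 0 0.0436;0.0039 0.0001 0 0 0 0.0436;0.0039 0.0001 0 0 0 0.0436")

```text
time_s: 5.98
tcp_pos: [515.6, -305.4, 65.4]
ee_rot: [[-0.849, 0.528, 0.001], [0.528, 0.849, -0.0], [-0.001, 0.0, -1.0]]
ft_force: [1.5, -0.4, -1.3]
finger_gap: -0.002
```

```bash
python3 st.py; python3 pic.py b wrist
```

```text
5.98 [ 515.6 -305.4   65.4] r 89.4 th -121.8 xang 148.1 [ 1.5 -0.4 -1.3] [ 0.22  0.69  0.33  1.8  -0.32  0.7   1.74]
```

View pics/wrist_b.png

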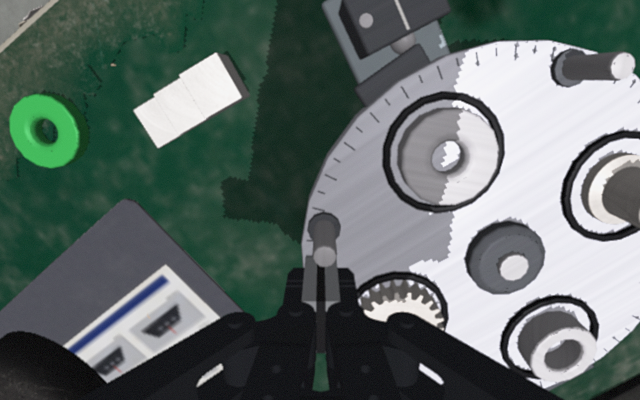

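The table turns with the finger: in this view the pin is still at (324,255) with the same spacing, and the guide has come closer. I'll continue.

Request:
drive_tool(deltas="0.0039 0.0001 0 0 0 0.0436;0.0039 0.0001 0 0 0 0.0436;0.0039 0.0001 0 0 0 0.0436;0.0039 0.0001 0 0 0 0.0436;0.0039 0.0001 0 0 0 0.0436;0.0039 0.0001 0 0 0 0.0436;0.0039 0.0001 0 0 0 0.0436;0.0039 0.0001 0 0 0 0.0436;0.0039 0.0001 0 0 0 0.0436;0.0039 0.0001 0 0 0 0.0436")

```text
time_s: 6.87
tcp_pos: [487.8, -278.6, 65.4]
ee_rot: [[-0.547, 0.837, 0.0], [0.837, 0.547, -0.001], [-0.001, -0.0, -1.0]]
ft_force: [0.1, -0.1, 0.0]
finger_gap: -0.001
```

Request:
drive_tool(deltas="0.0039 0.0001 0 0 0 0.0436;0.0039 0.0001 0 0 0 0.0436;0.0039 0.0001 0 0 0 0.0436;0.0039 0.0001 0 0 0 0.0436;0.0039 0.0001 0 0 0 0.0436;0.0039 0.0001 0 0 0 0.0436;0.0039 0.0001 0 0 0 0.0436;0.0039 0.0001 0 0 0 0.0436;0.0039 0.0001 0 0 0 0.0436;0.0039 0.0001 0 0 0 0.0436")

```text
time_s: 7.7
tcp_pos: [473.8, -242.2, 65.3]
ee_rot: [[-0.142, 0.99, -0.0], [0.99, 0.142, -0.001], [-0.0, -0.0, -1.0]]
ft_force: [-0.5, -0.5, 0.5]
finger_gap: 0.003
```

Request:
drive_tool(deltas="0.0039 0.0001 0 0 0 0.0436;0.0039 0.0001 0 0 0 0.0436;0.0039 0.0001 0 0 0 0.0436;0.0039 0.0001 0 0 0 0.0436;0.0039 0.0001 0 0 0 0.0436;0.0039 0.0001 0 0 0 0.0436;0.0031 0.0001 0 0 0 0.035;0.0023 0 0 0 0 0.026;0.0008 0 0 0 0 0.009;0 0 0 0 0 0")

```text
time_s: 8.53
tcp_pos: [474.9, -212.2, 65.2]
ee_rot: [[0.186, 0.983, -0.0], [0.983, -0.186, 0.0], [0.0, -0.0, -1.0]]
ft_force: [0.2, 0.2, 0.1]
finger_gap: -0.003
```

```bash
python3 st.py; python3 pic.py c wrist scene; python3 st.py
```

```text
8.53 [ 474.9 -212.2   65.2] r 89.5 th 168.9 xang 79.3 [0.2 0.2 0.1] [-0.15  0.67  0.64  2.02 -0.64  0.67  0.72]
8.63 [ 475.  -212.4   65.3] r 89.3 th 169.0 xang 79.3 [ 0.3  0.8 -0.7] [-0.15  0.67  0.64  2.01 -0.64  0.67  0.72]
```

View pics/wrist_c.png

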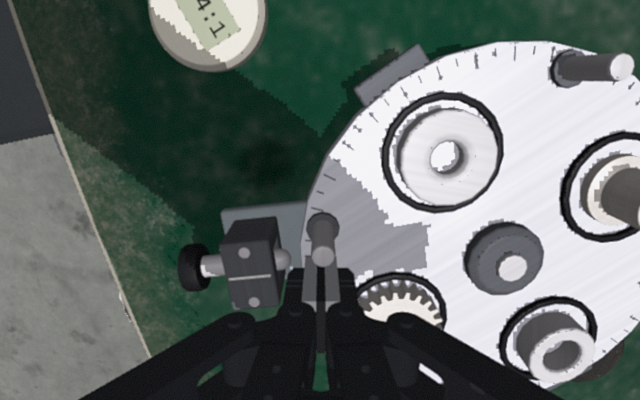

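View pics/scene_c.png

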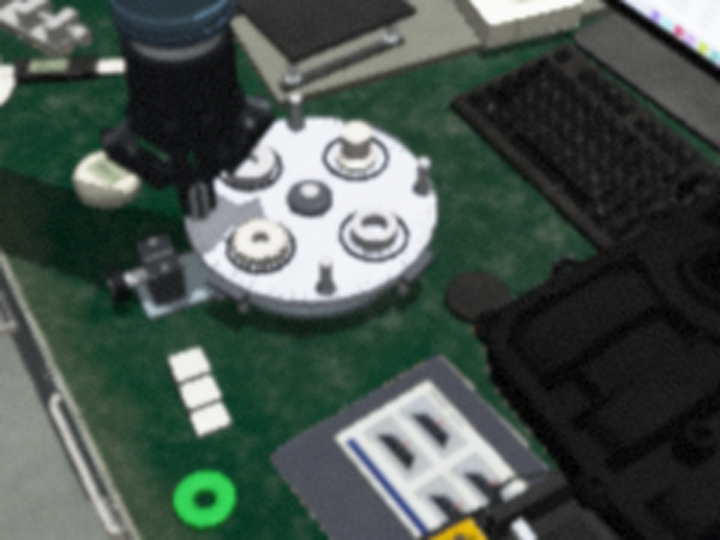

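Request:
drive_tool(deltas="0.0039 0.0001 0 0 0 0.0436;0.0039 0.0001 0 0 0 0.0436;0.0039 0.0001 0 0 0 0.0436;0.0039 0.0001 0 0 0 0.0436;0.0039 0.0001 0 0 0 0.0436;0.0039 0.0001 0 0 0 0.0436;0.0039 0.0001 0 0 0 0.0436;0.0031 0.0001 0 0 0 0.035;0.0031 0.0001 0 0 0 0.035;0.0023 0 0 0 0 0.026")

```text
time_s: 9.47
tcp_pos: [488.4, -179.6, 65.3]
ee_rot: [[0.556, 0.831, -0.0], [0.831, -0.556, -0.0], [-0.0, -0.0, -1.0]]
ft_force: [-1.2, -0.5, 1.0]
finger_gap: -0.001
```

Request:
drive_tool(deltas="0.0014 0 0 0 0 0.016;0.0014 0 0 0 0 0.016;0.0008 0 0 0 0 0.009;0 0 0 0 0 0;0 0 0 0 0 0")

```text
time_s: 9.88
tcp_pos: [490.6, -176.5, 65.3]
ee_rot: [[0.589, 0.808, 0.0], [0.808, -0.589, 0.0], [0.0, 0.0, -1.0]]
ft_force: [-0.4, 0.4, 0.4]
finger_gap: 0.002
```

```bash
python3 st.py; python3 pic.py d wrist;python3 - <<'E'
from rig import *
import pickle
pickle.dump(read_camera('top'),open('top_d.pkl','wb'));pickle.dump(read_camera('wrist'),open('wr_d.pkl','wb'))
import cv2
c=pickle.load(open('top_d.pkl','rb'))['color'][130:290,190:370,::-1]
cv2.imwrite('pics/top_d.png',cv2.resize(c,None,fx=3.7,fy=3.7,interpolation=cv2.INTER_CUBIC))
E
python3 st.py
```

```text
9.88 [ 490.6 -176.5   65.3] r 89.4 th 143.7 xang 53.9 [-0.4  0.4  0.4] [-0.3   0.71  0.75  2.02 -0.75  0.71  0.3 ]
10.03 [ 490.6 -176.5   65.3] r 89.4 th 143.7 xang 53.9 [-1.1  0.1 -1. ] [-0.3   0.71  0.75  2.02 -0.75  0.71  0.3 ]
```

View pics/wrist_d.png

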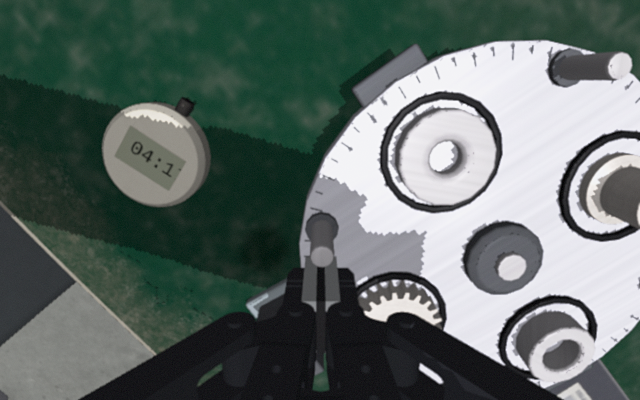

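View pics/top_d.png

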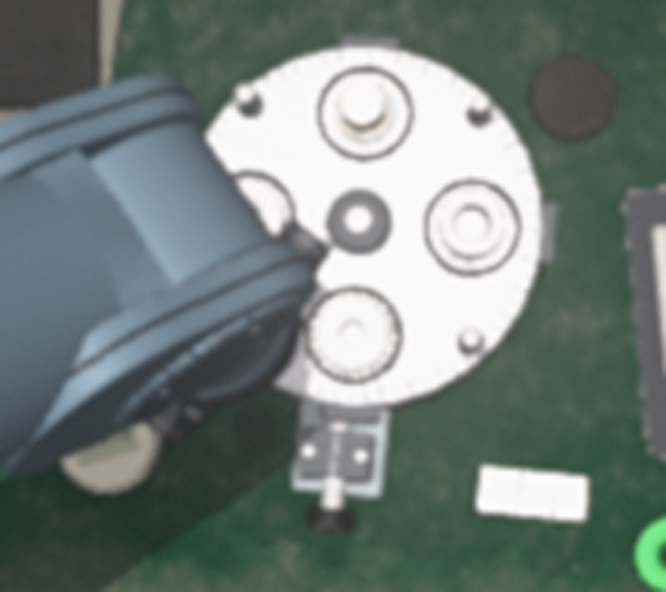

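In top_d the gear nest is at (353,335), the collar nest at (472,227), the bush nest at (366,112), and the pin tops at (478,105), (469,335) and (248,90).

Run:
```python
import pickle,numpy as np
from h import *
def ang(W,a,n): 
    v=W-a;print(n,W.round(1),np.hypot(v[0],v[1]).round(1),np.degrees(np.arctan2(v[1],v[0])).round(1))
d=pickle.load(open('cam0.pkl','rb'))['top'];c=pickle.load(open('top_d.pkl','rb'))
f=lambda u,v,z:onz(d,(u/3.7+190-.4,v/3.7+130-.4),z)
# axis in top from initial nests
a=np.mean([f(458,170,52),f(412,320,52),f(308,125,52),f(260,274,52)],0);print('axis nests',a)
for n,u,v,z in (('i gear',458,170,52),('i bl',412,320,52),('i col',308,125,52),('i bush',260,274,52),('gear',353,335,52),('collar',472,227,52),('bush',366,112,52),('pA',478,105,80),('pB',469,335,80),('pC',248,90,80),('knob',331,515,27),('guide',338,455,45)):
    ang(f(u,v,z),a,n)
w=pickle.load(open('wr_d.pkl','rb'));a=np.array([562.7,-229.4,0])
for n,u,v,z in (('gearp',321,257,80),('farp',620,66,80),('blank nest',441,152,52),('knob',513,268,62)): ang(onz(w,(u,v),z),a,n)
```

```text
axis nests [ 563.75681886 -228.15005955   52.        ]
i gear [ 594.  -281.6   52. ] 61.4 -60.5
i bl [ 510.1 -258.7   52. ] 61.7 -150.4
i col [ 617.5 -197.7   52. ] 61.8 29.5
i bush [ 533.4 -174.6   52. ] 61.6 119.6
gear [ 501.1 -226.8   52. ] 62.6 178.7
collar [ 562.3 -290.1   52. ] 62.0 -91.4
bush [ 625.6 -229.7   52. ] 61.9 -1.4
pA [ 624.3 -291.8   80. ] 87.8 -46.4
pB [ 499.8 -289.9   80. ] 88.9 -136.0
pC [ 629.8 -167.2   80. ] 89.9 42.7
knob [ 403.6 -216.2   27. ] 160.6 175.7
guide [ 436.1 -220.3   45. ] 127.9 176.5
gearp [ 500.7 -164.5   80. ] 89.7 133.7
farp [ 627.7 -166.9   80. ] 90.2 43.9
blank nest [ 564.9 -165.8   52. ] 63.6 88.1
knob [ 563.6 -229.2   62. ] 0.9 12.8
```

The gear stands at about 178.7° and front is at 175.2°, so there are 3.5° left. The wrist camera agrees, with the pin at 133.7° and a target of 130°.

Request:
drive_tool(deltas="0.0014 0 0 0 0 0.016;0.0014 0 0 0 0 0.016;0.0014 0 0 0 0 0.016;0.0011 0 0 0 0 0.012;0 0 0 0 0 0;0 0 0 0 0 0")

```text
time_s: 10.53
tcp_pos: [493.9, -172.1, 65.3]
ee_rot: [[0.636, 0.772, 0.0], [0.772, -0.636, 0.0], [0.0, 0.0, -1.0]]
ft_force: [-0.0, -0.2, -0.1]
finger_gap: -0.001
```

```bash
python3 st.py
```

```text
10.53 [ 493.9 -172.1   65.3] r 89.5 th 140.2 xang 50.5 [-0.  -0.2 -0.1] [-0.32  0.72  0.77  2.01 -0.77  0.72  0.24]
```

Request:
drive_tool(deltas="-0.004 0 0 0 0 0;-0.004 0 0 0 0 0;0 0 -0.02 0 0 0;0 0 -0.035 0 0 0;0 0 -0.035 0 0 0;0 0 -0.035 0 0 0;0 0 -0.015 0 0 0;0 0 0 0 0 0;0 0 0 0 0 0")

```text
time_s: 11.28
tcp_pos: [488.7, -178.6, 205.6]
ee_rot: [[0.636, 0.771, 0.002], [0.771, -0.636, 0.0], [0.001, 0.001, -1.0]]
ft_force: [0.7, 0.3, -1.3]
finger_gap: -0.0
```

```bash
python3 st.py
python3 - <<'E'
from rig import *
import pickle,cv2
c=read_camera('wrist');pickle.dump(c,open('w3.pkl','wb'));cv2.imwrite('pics/w3.png',c['color'][:,:,::-1])
E
```

```text
11.28 [ 488.7 -178.6  205.6] r 89.7 th 145.5 xang 50.5 [ 0.7  0.3 -1.3] [-0.48  0.52  1.    1.94 -0.54  0.97  0.09]
```

View pics/w3.png

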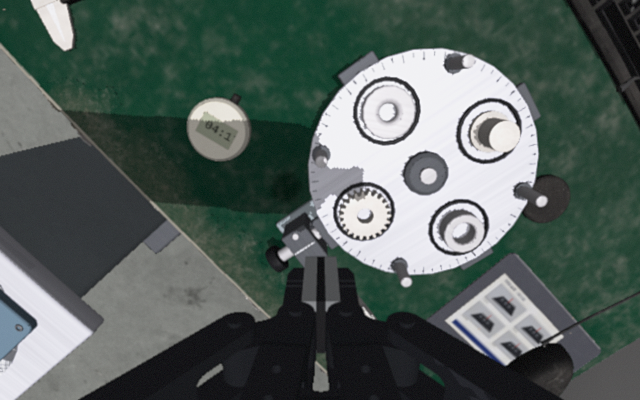

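The wrist view shows the gear nest at (364,212), the blank nest at (388,112), the bush nest at (488,130), the collar nest at (459,227), and the bolt and knob at (302,238) and (277,258). Joint 3 reads 1.0 against its 1.26 limit, so I'll watch it.

Run:
```python
import pickle,numpy as np,cv2
from h import *
w=pickle.load(open('w3.pkl','rb'))
cv2.imwrite('pics/w3c.png',cv2.resize(w['color'][40:290,255:550,::-1],None,fx=2.6,fy=2.6,interpolation=cv2.INTER_CUBIC))
```

View pics/w3c.png

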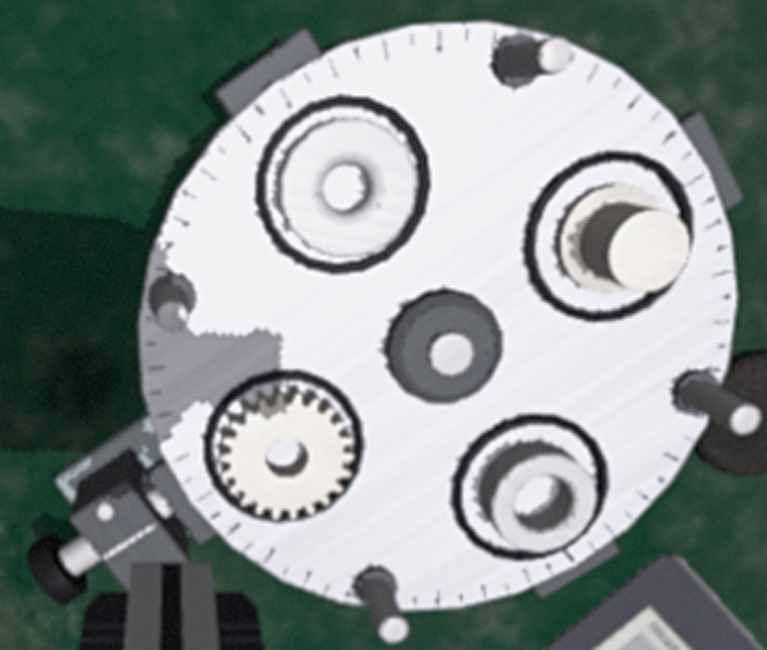

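Run:
```python
import pickle,numpy as np
from h import *
c=pickle.load(open('w3.pkl','rb'))
P=dict(D=(172,315,80),A=(746,421,80),B=(395,630,80),C=(555,55,80),nblank=(342,184,52),nbush=(609,237,52),ncollar=(530,487,52),ngear=(284,446,52),gear=(286,457,60),datumA=(106,557,45),datumB=(152,526,45),knobtop=(52,548,40))
W={n:onz(c,(u/2.6+255-.3,v/2.6+40-.3),z) for n,(u,v,z) in P.items()}
for g in ('ABCD',('nblank','nbush','ncollar','ngear')):
    a=np.mean([W[n] for n in g],0);print(a.round(1))
    for n in list(g)+['gear','datumA','datumB','knobtop']:
        v=W[n]-a;print(n,W[n].round(1),np.hypot(v[0],v[1]).round(1),np.degrees(np.arctan2(v[1],v[0])).round(1))
```

```text
[ 563.5 -229.    80. ]
A [ 621.4 -297.8   80. ] 89.9 -49.9
B [ 495.4 -287.4   80. ] 89.7 -139.4
C [ 631.5 -170.7   80. ] 89.7 40.6
D [ 505.5 -160.3   80. ] 90.0 130.1
gear [ 501.6 -223.8   60. ] 62.0 175.2
datumA [ 426.7 -218.8   45. ] 137.2 175.7
datumB [ 447.2 -219.9   45. ] 116.6 175.5
knobtop [ 412.  -205.3   40. ] 153.3 171.1
[ 563.7 -228.    52. ]
nblank [ 568.5 -166.4   52. ] 61.8 85.5
nbush [ 624.9 -233.2   52. ] 61.5 -4.8
ncollar [ 558.8 -289.2   52. ] 61.4 -94.5
ngear [ 502.4 -223.2   52. ] 61.4 175.5
gear [ 501.6 -223.8   60. ] 62.1 176.2
datumA [ 426.7 -218.8   45. ] 137.3 176.2
datumB [ 447.2 -219.9   45. ] 116.7 176.1
knobtop [ 412.  -205.3   40. ] 153.4 171.5
```

The gear nest is at about 175.3° and the guide at about 175.5°. They line up well within 3°. Next, go to the knob: turn the tool back (x to about 175°) while rising clear, and watch joint 3.

Request:
drive_tool(deltas="0 0 0 0 0 -0.11;0 0 0 0 0 -0.11;0 0 0 0 0 -0.11;0 0 0 0 0 -0.11;0 0 0 0 0 -0.11;0 0 0 0 0 -0.11;0 0 0 0 0 -0.11;0 0 0 0 0 -0.11;0 0 0 0 0 -0.11;0 0 0 0 0 -0.11")

```text
time_s: 12.17
tcp_pos: [487.4, -178.2, 203.6]
ee_rot: [[-0.404, 0.915, -0.003], [0.915, 0.404, 0.001], [0.002, -0.002, -1.0]]
ft_force: [-0.5, 0.2, -0.4]
finger_gap: 0.002
```

Request:
drive_tool(deltas="0 0 0 0 0 -0.11;0 0 0 0 0 -0.11;0 0 0 0 0 -0.11;0 0 0 0 0 -0.11;0 0 0 0 0 -0.11;0 0 0 0 0 -0.11;0 0 0 0 0 -0.11;0 0 0 0 0 -0.11;0 0 0 0 0 -0.11;0 0 0 0 0 -0.09")

```text
time_s: 13.0
tcp_pos: [487.3, -178.2, 203.5]
ee_rot: [[-0.997, 0.075, -0.003], [0.075, 0.997, 0.001], [0.003, 0.001, -1.0]]
ft_force: [0.1, -0.0, 0.0]
finger_gap: 0.003
```

```bash
python3 st.py
```

```text
13.0 [ 487.3 -178.2  203.5] r 91.2 th 145.8 xang 175.7 [ 0.1 -0.   0. ] [-0.1   0.37  0.45  1.93 -0.21  0.89  1.95]
```

Request:
drive_tool(deltas="0.0231 -0.0088 0 0 0 0;0.0231 -0.0088 0 0 0 0;0.0231 -0.0088 0 0 0 0;0.0231 -0.0088 0 0 0 0;0.0231 -0.0088 0 0 0 0;0 0 0.025 0 0 0;0 0 0.025 0 0 0;0 0 0.025 0 0 0;0 0 0 0 0 0;0 0 0 0 0 0")

```text
time_s: 13.83
tcp_pos: [368.0, -212.6, 129.0]
ee_rot: [[-0.997, 0.081, -0.005], [0.081, 0.997, 0.002], [0.005, 0.001, -1.0]]
ft_force: [-0.3, 0.5, 0.1]
finger_gap: 0.004
```

```bash
python3 st.py;python3 st.py; python3 pic.py e scene wrist top;python3 st.py
```

```text
13.83 [ 368.  -212.6  129. ] r 195.4 th 175.1 xang 175.3 [-0.3  0.5  0.1] [ 0.04  0.35  0.45  2.21 -0.26  0.64  2.16]
13.83 [ 368.  -212.6  129. ] r 195.4 th 175.1 xang 175.3 [-0.3  0.5  0.1] [ 0.04  0.35  0.45  2.21 -0.26  0.64  2.16]
13.98 [ 370.5 -213.4  131.2] r 192.9 th 175.3 xang 175.4 [ 0.4  0.2 -0.2] [ 0.03  0.35  0.45  2.2  -0.26  0.64  2.16]
```

View pics/scene_e.png

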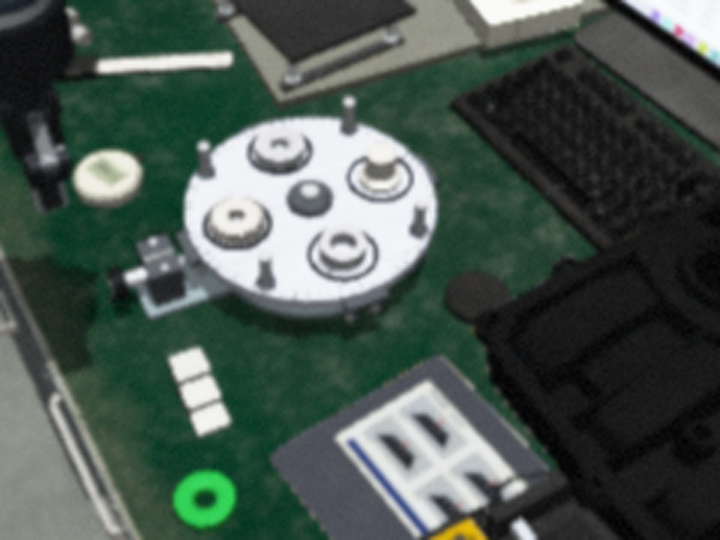

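View pics/top_e.png

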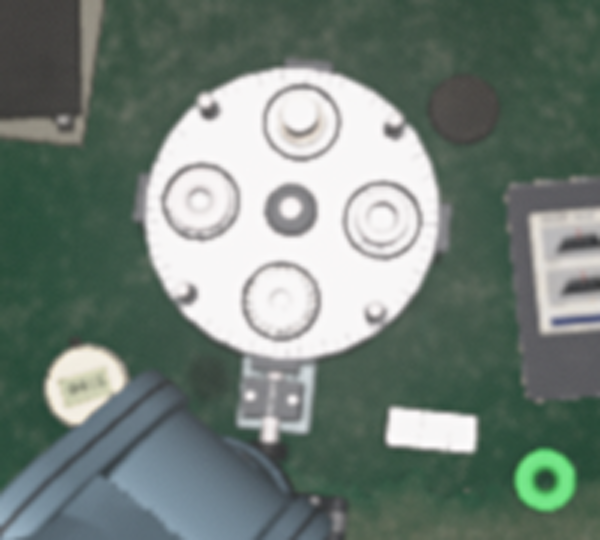

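Top view: the gear at (281,300) is in line with the bolt at (268,430), directly at the front. I'll descend outside the knob.

Request:
drive_tool(deltas="0 0 0.02 0 0 0;0 0 0.02 0 0 0;0 0 0.02 0 0 0;0 0 0 0 0 0;0 0 0 0 0 0")

```text
time_s: 14.4
tcp_pos: [370.0, -213.1, 70.8]
ee_rot: [[-0.997, 0.081, -0.0], [0.081, 0.997, 0.0], [0.0, 0.0, -1.0]]
ft_force: [0.2, 0.6, 0.8]
finger_gap: 0.001
```

```bash
python3 pic.py f wrist;python3 st.py
```

```text
14.45 [ 370.5 -213.5   71.4] r 192.8 th 175.3 xang 175.4 [0.6 0.  0.1] [ 0.11  0.48  0.37  2.23 -0.36  0.49  2.25]
```

View pics/wrist_f.png

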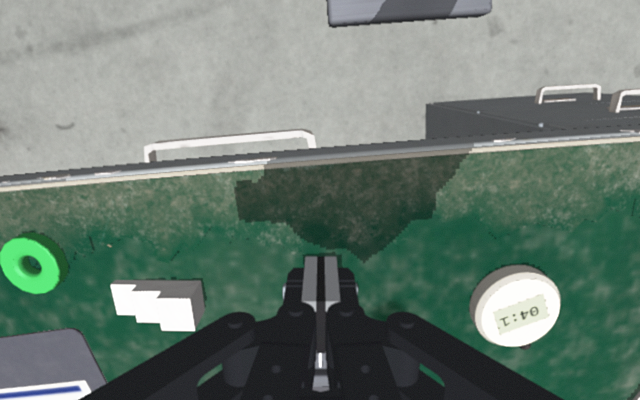

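Request:
drive_tool(deltas="0 0 0.018 0 0 0;0 0 0.018 0 0 0;0 0 0.014 0 0 0;0 0 0.003 0 0 0;0 0 0 0 0 0;0 0 0 0 0 0")

```text
time_s: 14.95
tcp_pos: [370.7, -213.6, 18.4]
ee_rot: [[-0.997, 0.081, 0.002], [0.081, 0.997, -0.001], [-0.002, -0.001, -1.0]]
ft_force: [0.5, 0.3, 0.5]
finger_gap: 0.0
```

```bash
python3 pic.py g scene;python3 st.py
```

```text
15.0 [ 370.8 -213.6   18.5] r 192.5 th 175.3 xang 175.4 [0.7 0.6 0.4] [ 0.19  0.59  0.27  2.23 -0.44  0.36  2.32]
```

View pics/scene_g.png

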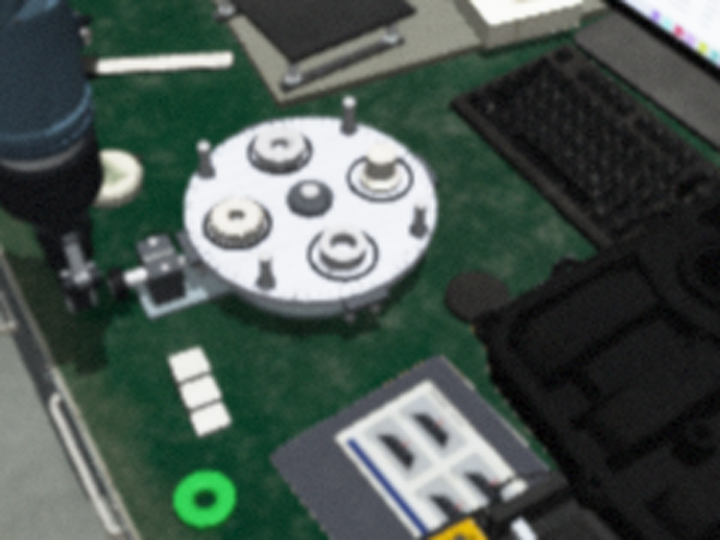

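The fingertips stand just outside the knob. Now I'll push along tool -x.

Request:
drive_tool(deltas="-0.003 0 0 0 0 0;-0.003 0 0 0 0 0;-0.003 0 0 0 0 0;-0.002 0 0 0 0 0;-0.002 0 0 0 0 0;-0.002 0 0 0 0 0;0 0 0 0 0 0")

```text
time_s: 15.58
tcp_pos: [385.2, -214.3, 17.3]
ee_rot: [[-0.997, 0.08, 0.0], [0.08, 0.997, -0.0], [-0.0, -0.0, -1.0]]
ft_force: [0.1, -0.3, -0.9]
finger_gap: -0.001
```

Request:
drive_tool(deltas="-0.002 0 0 0 0 0;-0.002 0 0 0 0 0;-0.002 0 0 0 0 0;-0.002 0 0 0 0 0;0 0 0 0 0 0")

```text
time_s: 16.0
tcp_pos: [392.9, -214.9, 17.2]
ee_rot: [[-0.997, 0.08, -0.0], [0.08, 0.997, 0.0], [0.0, 0.0, -1.0]]
ft_force: [-2.0, -0.1, 0.7]
finger_gap: -0.001
```

```bash
python3 st.py
```

```text
16.0 [ 392.9 -214.9   17.2] r 170.5 th 175.1 xang 175.4 [-2.  -0.1  0.7] [ 0.17  0.61  0.29  2.19 -0.43  0.4   2.3 ]
```

Request:
drive_tool(deltas="-0.0015 0 0 0 0 0;-0.0015 0 0 0 0 0;-0.0015 0 0 0 0 0;-0.0015 0 0 0 0 0;0 0 0 0 0 0")

```text
time_s: 16.42
tcp_pos: [399.1, -215.4, 17.2]
ee_rot: [[-0.997, 0.08, 0.0], [0.08, 0.997, -0.0], [-0.0, -0.0, -1.0]]
ft_force: [-2.0, -0.3, -1.2]
finger_gap: -0.002
```

```bash
python3 st.py; python3 pic.py h scene top
```

```text
16.42 [ 399.1 -215.4   17.2] r 164.2 th 175.1 xang 175.4 [-2.  -0.3 -1.2] [ 0.16  0.62  0.29  2.17 -0.43  0.4   2.29]
```

View pics/scene_h.png

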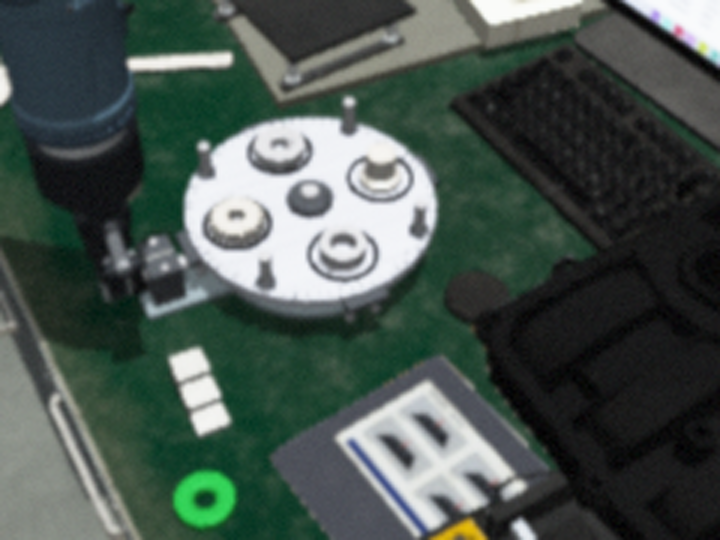

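The bolt is sliding in at about 2 N. I'll keep pushing in small rows until the stop raises the force.

Request:
drive_tool(deltas="-0.001 0 0 0 0 0;-0.001 0 0 0 0 0;0 0 0 0 0 0")

```text
time_s: 16.77
tcp_pos: [400.9, -215.5, 17.3]
ee_rot: [[-0.997, 0.08, 0.0], [0.08, 0.997, 0.0], [-0.0, 0.0, -1.0]]
ft_force: [-2.8, 0.7, -0.7]
finger_gap: -0.0
```

Request:
drive_tool(deltas="-0.001 0 0 0 0 0;0 0 0 0 0 0")

```text
time_s: 16.93
tcp_pos: [401.5, -215.6, 17.3]
ee_rot: [[-0.997, 0.081, -0.001], [0.081, 0.997, 0.0], [0.001, 0.0, -1.0]]
ft_force: [-3.7, 0.7, 0.9]
finger_gap: -0.001
```

Request:
drive_tool(deltas="-0.001 0 0 0 0 0;0 0 0 0 0 0")

```text
time_s: 17.1
tcp_pos: [401.5, -215.6, 17.2]
ee_rot: [[-0.997, 0.081, -0.002], [0.081, 0.997, 0.001], [0.002, 0.001, -1.0]]
ft_force: [-5.9, 1.1, 2.7]
finger_gap: -0.004
```

Request:
drive_tool(deltas="-0.002 0 0 0 0 0;-0.001 0 0 0 0 0;0 0 0 0 0 0;0 0 0 0 0 0")

```text
time_s: 17.43
tcp_pos: [401.5, -215.5, 17.0]
ee_rot: [[-0.997, 0.082, -0.006], [0.082, 0.997, 0.003], [0.007, 0.002, -1.0]]
ft_force: [-13.8, 1.6, 9.9]
finger_gap: -0.002
```

```bash
python3 st.py
```

```text
17.43 [ 401.5 -215.5   17. ] r 161.8 th 175.1 xang 175.3 [-13.8   1.6   9.9] [ 0.15  0.62  0.29  2.16 -0.43  0.42  2.28]
```

The TCP stopped hard at r=161.8 mm, where the fully-home position is about 162.5, and 14 N moved it no further. Back off, rise and look.

Request:
drive_tool(deltas="0.005 0 0 0 0 0;0.01 0 0 0 0 0;0.01 0 0 0 0 0;0 0 -0.03 0 0 0;0 0 -0.035 0 0 0;0 0 -0.035 0 0 0;0 0 -0.035 0 0 0;0 0 -0.035 0 0 0;0 0 0 0 0 0")

```text
time_s: 18.18
tcp_pos: [384.2, -215.8, 192.8]
ee_rot: [[-0.997, 0.081, 0.011], [0.081, 0.997, -0.003], [-0.011, -0.002, -1.0]]
ft_force: [2.3, -0.6, 0.3]
finger_gap: -0.001
```

Request:
drive_tool(deltas="0 0.03 0 0 0 0;0 0.03 0 0 0 0;0 0.035 0 0 0 0;0 0.035 0 0 0 0;0 0.035 0 0 0 0;0 0.035 0 0 0 0;0 0 0 0 0 0;0 0 0 0 0 0")

```text
time_s: 18.85
tcp_pos: [397.0, -13.0, 187.2]
ee_rot: [[-0.997, 0.076, 0.001], [0.076, 0.997, 0.001], [-0.001, 0.001, -1.0]]
ft_force: [-0.2, -0.7, -0.1]
finger_gap: 0.004
```

```bash
python3 st.py
python3 - <<'E'
from rig import *
import pickle,cv2
c=read_camera('top');pickle.dump(c,open('top_z.pkl','wb'))
cv2.imwrite('pics/top_z.png',cv2.resize(c['color'][130:290,190:370,::-1],None,fx=3.7,fy=3.7,interpolation=cv2.INTER_CUBIC))
c=read_camera('scene')
cv2.imwrite('pics/scene_z.png',cv2.resize(c['color'][140:245,230:390,::-1],None,fx=5,fy=5,interpolation=cv2.INTER_CUBIC))
E
```

```text
18.85 [397.  -13.  187.2] r 272.6 th 127.4 xang 175.7 [-0.2 -0.7 -0.1] [-0.45  0.17  0.41  2.23 -0.1   0.76  1.52]
```

View pics/top_z.png

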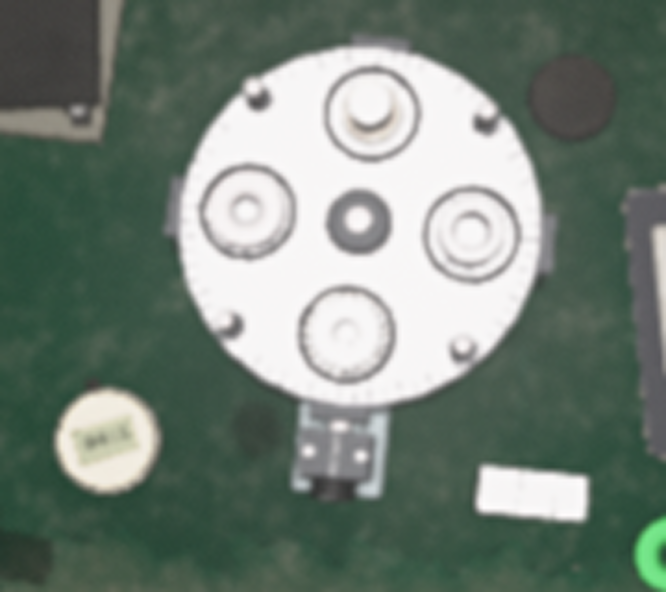

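View pics/scene_z.png

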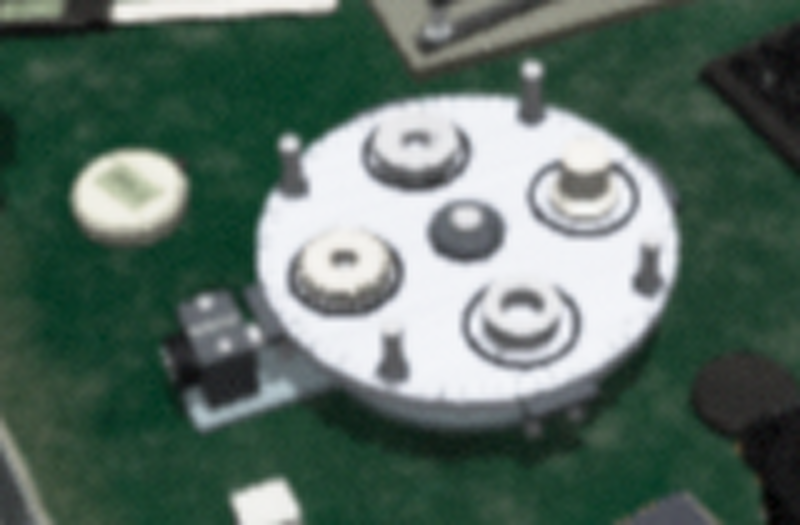

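The knob now lies flush on the guide in both views. In top crop it went from (331,515) to (333,488), about 16–17 mm, and no shaft shows. The gear at (347,333) faces the bolt. The watch (108,440), block (532,494) and cap (572,96) have not moved, and the arm is clear and at rest.

```bash
python3 -c "
from rig import *
print(job_done())"
```

```text
the job is handed in; nothing more can be done
None
```

The gear now faces front and the index bolt is pushed home, and I handed the job in at about 19 s of the 54 s allowed. `job_done()` reports no verdict, so this rests on my own checks.

**What I did:** With the fingers shut, I pushed one rim pin clockwise through about 124°. I then pressed the black knob straight in and moved the arm clear to the left. I gripped and lifted nothing.

**Last checks:**
- **Alignment:** before the bolt went in, the gear nest measured about 175.3° against 175.5° for the bolt line, well inside the 3° allowed.
- **Bolt:** it slid in at about 2–4 N, then stopped dead. Nearly 14 N moved it no further. The fingertips ended 161.8 mm from the turning axis, against about 162.5 mm expected when home. In both the top and scene views the knob lies flush on its guide, with no shaft showing.
- **Samples and bystanders:** all four samples lie flat in their nests. The stop-watch, stepped block and lens cap are at the same pixels as at the start.

No check failed. The cameras disagreed by at most about 3 mm on the position of the turning axis and by about 1° on angles.

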